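# Fish the dropped bearing ring out from behind the riser with the hook rod

## Robot

A 6-joint arm with a two-finger parallel gripper is mounted at the origin on a cart in front of the work surface, level with it; the furniture and walls round the work are solid. World frame = base frame: x ahead of the robot, y to its left, z up, the work surface at z = 0. Lengths are in mm, angles in degrees, forces in N, time in s.
With the tool pointing down it reaches from about 275 to 850 mm from the base axis. Payload 19 kg.
Tool frame: the origin (TCP) lies on the front face of the gripper's body, between the roots of the fingers; the fingertips stand 73 mm ahead of it and the grasp point (between the pads) lies 54 mm ahead of it (bot.tcp_to_tips is the distance from the TCP to the fingertips, in mm); x points along the fingers, z is the direction in which the jaws open and shut, and the axes are right-handed (so a half turn about x gives the same grasp; the last joint's range is limited). The gripper opens to 85 mm and grips with 20 to 120 N. Pads are 22 mm wide; open, the fingers measure 114 mm over their backs; the gripper's body (76 mm by 85 mm) begins 54 mm behind the grasp point. The pads swing forward as they close: fully open they stand 13 mm farther back than shut.
Start: joints at [68.01, 8.623, 82.357, -0, 89.026, -7.678], TCP at [142.154, 557.128, 303.867] pointing down, gripper open.
Joint ranges: [-160.23, 160.23], [-39.13, 120.54], [6.94, 153.29], [-79.49, 259.48], [9.18, 160.14], [-161.06, 161.06]. Speed limits (degrees/s): [108.29, 108.29, 127.2, 172.46, 172.46, 172.46].

## Interface

Orientations are given as a 3x3 rotation matrix whose columns are the frame's x, y, z axes.
In Python, from plant import bot gives the robot as it stands.
- The arm moves only by the shell command python3 -m pendant 'ROWS' [OPENING] [FORCE]. ROWS is JSON, a list of rows, each a list of 4 numbers: the shift along the tool's x, y, z in m, then the turn about the tool's x in degrees. A call has 1 to 20 rows; each row shifts and turns the commanded pose from where the row before left it, along the tool's axes as they then stand; what a row does not reach is not made up. A row lasts 1/12 s, in which the tool goes at most 41.7 mm and 7.16 degrees, less where a joint would pass 70% of its speed; a pose out of reach is approached as far as the arm can. A call is refused whole if a number of a shift passes 0.0417 or a number of a turn 7.16, either way. A call with a gripper value outside its range is refused whole. OPENING is the gripper's target within -1 to 1 (fully open at 1, half-way at 0, shut at -1), set as the call begins (- or left out, the last holds). The fingers move at their own pace and stop on an object; FORCE is the grip in N (left out, the last holds). Time passes only in rows, so rows that do not move let the fingers close. It gives the time, the measured TCP pose, the force and the opening at its end, in the units of the state.
- bot.read_state(): the state, without advancing time (a new reading comes with each control period).
- bot.camera(name): name is "scene" or "top" or "wrist"; returns a dict with "pixels" (420x560x3 uint8, blue, green, red), "z_map" (420x560 float32, mm along the optical axis (not along the pixel's ray), 0 where there is no reading), "K" (3x3 intrinsics, pixels), "origin" and "attitude" of the camera in the world; the wrist camera has in their place "hand_eye" (4x4, takes a point from camera to tool coordinates, whose origin is the TCP and whose axes are the tool frame's). Camera axes: x right, y down, z forward; pixel columns grow to the right and rows downward; lengths in mm; the calibration is good to about 2 mm. A picture is of the moment at which its call begins: read the wrist's pose just before it.
- bot.sign_off(): hands the job in, once; it reports no verdict.
The state is a dict: "time": time; "joint_positions": joint angles; "dq": joint speeds; "joint_torque": joint torques, N m; "ee_pos": TCP position; "tcp_rot": TCP orientation; "contact_force": force on the tool from outside, world axes, zero at the start; "moment": the same for the moment, N m; "opening": finger opening in mm.
Only numpy, scipy, OpenCV 4.12 (cv2) and the standard library are available. Lean on these libraries where they do the work, as an engineer would, in place of code of your own. Each camera call takes 0.05 s, during which the arm holds its last target.

## Task

A bearing ring has dropped into the gap behind the low riser. Take the bent hook rod from its holder, reach in from the front under the riser's deck, put the rod's tip in the ring and gently draw the ring forward: a hidden stop strip under the deck lets it through at one opening only, so feel along the strip for it and never force the ring. Leave the ring lying flat on the open desk just in front of the riser, never touch it with the gripper, put the hook rod back upright in its holder, and leave the other things alone.

Things in the scene. Friction and masses are not known exactly. Their poses are not given: they have to be found in the camera images.
- riser: Fixed low riser, 224 mm wide (y), 141 mm deep (x). Origin: middle of its front edge at desk height; x runs into the gap away from the robot, y left, z up. An aluminium deck (underside 38 mm, top 46 mm up) spans x = 0 to 75 mm on two solid grey feet (|y| 60 to 112 mm): the tunnel below is 120 mm wide, open in front, floored by the desk. A pot and a knurled ring are fixed on the feet, behind.
- gap (a point): Middle of the gap's floor, 103 mm behind the riser's front edge. Behind the deck, from x = 75 to 131 mm of the riser, the space between the feet is open to above; it ends at an upright back plate 100 mm high. Axes as the riser's.
- strip_line (a point): Point on the desk 52 mm behind the middle of the riser's front edge (not the opening). Here a fixed steel stop strip, 10 mm high, 8 mm thick (riser x = 48 to 56 mm), crosses the tunnel. Its one opening, 40 mm wide with rounded corners, is not measured: its middle lies 15 to 38 mm left or right of this point (along the riser's y) and must be felt. The ring cannot pass over the strip.
- ring: Loose bearing cage ring, 31 mm outside diameter, bore about 24 mm (not quite round inside: keep the tip within 5 mm of its axis when lowering it in), 9 mm high, 22 g, gold finish, lying flat in the gap behind the deck. Origin: centre of its underside; z is its axis.
- hook: Loose bent hook rod, 130 g, upright in its holder. Origin: the elbow, on the level leg's centreline; x along the leg, z up the handle. Dark handle 20 mm (x) by 16 mm (y), 45 to 100 mm above the origin; below it a cross slide 42 by 18 mm (27 mm and more above the origin). From this a 5 mm steel rod goes down to the elbow, 130 mm level along +x, then bends down 14 mm to its tip.
- hook_tip (a point): Lower end of the rod's tip, at (130, 0, -14) mm from the hook's origin at rest. The rod is sprung in the handle's cross slide: pulled along +x relative to the handle it begins to give at about 1 N, then 0.5 N per mm, to 12 mm and about 7 N; beyond that it is rigid. It does not give sideways, up or down, or pushed toward -x.
- hook_grip (a point): Middle of the hook rod's handle, 75 mm above the hook's origin: where to grip it, across 16 mm (y) or 20 mm (x).
- holder: Fixed grey holder block, 70 mm (x) by 37 mm (y), 42 mm high. Origin: centre of its underside. A slot 8.5 mm wide runs along x through it, open at both ends and above; its floor is 16 mm above the desk. The hook's leg lies on the slot's floor pointing to the holder's +x with the upright rod in the slot: the hook's origin then stands 18.5 mm above the holder's, at x = -18 mm, y = 0 in its frame.
- tape_roll: Loose roll of tape lying flat, 104 mm across, 24 mm high; bystander. Origin: centre of its underside.
- marker: Loose marker pen lying on the desk, 112 mm long; bystander. Origin: its middle, on the desk.
- spacer_ring: Loose spacer ring, 26 mm across, 8 mm high, lying on the open desk; bystander. Origin: centre of its underside.

How it is judged:
By the outcome, as a careful person would: the job done as asked, in the order asked, and still so for the second after the job is handed in, with the robot touching nothing.
It also fails if it takes over 72 s, if anything falls off the work surface, if the arm or the gripper's body presses on something with over 40 N, if the wrist force passes 120 N, or if a joint passes its speed limit or range.

## Working session

There is one attempt and no reset: what is moved stays moved. The work goes in short steps, Python scripts to look and compute and a shell command to move; the robot and the scene stay as the last step left them, time stands still between calls to the robot, and variables do not carry over. Pictures are saved under pics/ and viewed, and the job is handed in when it is done.

```bash
ls; mkdir -p pics; python3 - <<'E'
from plant import bot
import cv2,numpy as np
s=bot.read_state();print({k:np.round(v,3).tolist() for k,v in s.items()})
for n in ("scene","top","wrist"):
    c=bot.camera(n);cv2.imwrite(f"pics/{n}0.png",c["pixels"]);np.savez(f"{n}0.npz",**c)
    print(n,[ (k,np.round(c[k],3).tolist()) for k in c if k not in("pixels","z_map")])
E
```

```text
pics
{'time': 0.0, 'joint_positions': [68.011, 8.652, 82.394, 0.001, 89.026, -7.676], 'dq': [-0.096, 0.001, 0.001, 0.002, -0.108, -0.102], 'joint_torque': [-0.002, -71.307, -57.083, -0.001, 0.01, -0.0], 'ee_pos': [142.092, 557.004, 303.254], 'tcp_rot': [[-0.0, -0.969, 0.247], [-0.001, 0.247, 0.969], [-1.0, 0.0, -0.001]], 'contact_force': [0.773, 0.207, 0.065], 'moment': [0.001, 0.021, 0.036], 'opening': 85.136}
scene [('K', [[459.809, 0.0, 277.337], [0.0, 459.809, 195.812], [0.0, 0.0, 1.0]]), ('origin', [41.88, -535.394, 805.147]), ('attitude', [[0.817, -0.36, 0.45], [-0.576, -0.537, 0.616], [0.02, -0.763, -0.647]])]
top [('K', [[379.345, 0.0, 284.378], [0.0, 379.345, 204.721], [0.0, 0.0, 1.0]]), ('origin', [438.891, 139.167, 939.257]), ('attitude', [[0.022, -0.995, 0.102], [-1.0, -0.023, -0.008], [0.011, -0.101, -0.995]])]
wrist [('K', [[297.964, 0.0, 285.689], [0.0, 297.964, 207.514], [0.0, 0.0, 1.0]]), ('hand_eye', [[0.0, -0.329, 0.944, -70.936], [0.001, -0.944, -0.329, 86.69], [1.0, 0.001, 0.0, 0.54], [0.0, 0.0, 0.0, 1.0]])]
```

View pics/top0.png

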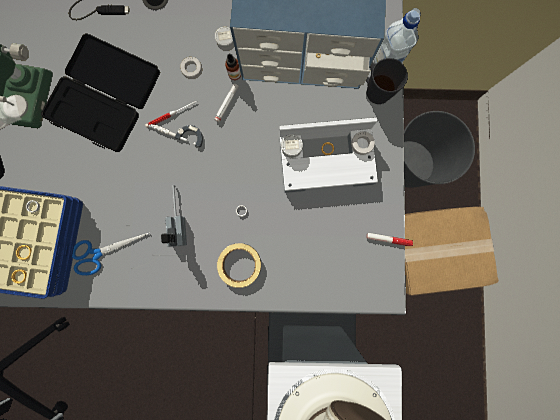

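View pics/scene0.png

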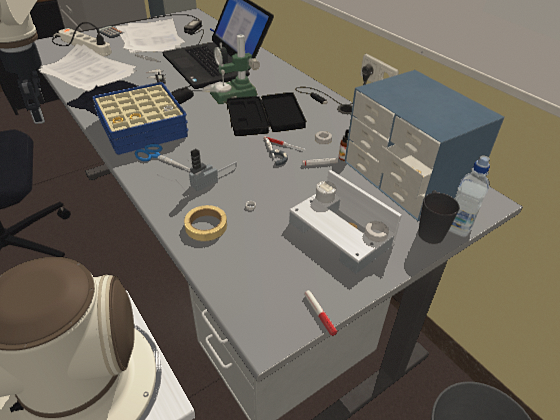

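View pics/wrist0.png

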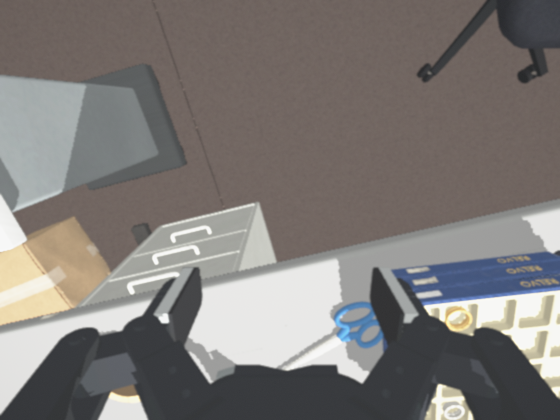

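Top image: riser at (282–378, 120–190), gold ring at (328,148), holder and hook at (173,232) with the leg pointing up to (175,187), tape roll (239,266), spacer (241,211), marker (390,239).

```bash
cat > h.py <<'E'
import numpy as np,cv2
def cloud(c,pose=None):
    z=c["z_map"].astype(float);K=c["K"];v,u=np.mgrid[:z.shape[0],:z.shape[1]]
    P=np.stack([(u-K[0,2])/K[0,0]*z,(v-K[1,2])/K[1,1]*z,z],-1)
    if "hand_eye" in c:
        H=c["hand_eye"];P=P@H[:3,:3].T+H[:3,3];p,R=pose;return P@np.asarray(R).T+p
    return P@np.asarray(c["attitude"]).T+c["origin"]
def onplane(c,u,v,h,pose=None):
    K=c["K"];d=np.array([(u-K[0,2])/K[0,0],(v-K[1,2])/K[1,1],1.]);o=np.zeros(3)
    if "hand_eye" in c:
        H=c["hand_eye"];d=H[:3,:3]@d;o=H[:3,3];p,R=pose;R=np.asarray(R);d=R@d;o=R@o+p
    else: d=np.asarray(c["attitude"])@d;o=np.array(c["origin"])
    t=(h-o[2])/d[2];return o+t*d
E
python3 - <<'E'
import numpy as np,cv2
from h import *
for n in("top","scene"):
    c=dict(np.load(n+"0.npz"));W=cloud(c);np.save(n+"W.npy",W)
    W[c["z_map"]==0]=np.nan
    # deck top
    for nm,lo,hi,box in (("deck",42,50,(450,800,-120,160)),("back",92,108,(450,800,-120,160)),("holder",38,46,(250,600,300,520)),("leg",50,140,(250,600,300,520))):
        m=(W[...,2]>lo)&(W[...,2]<hi)&(W[...,0]>box[0])&(W[...,0]<box[1])&(W[...,1]>box[2])&(W[...,1]<box[3])
        p=W[m];v,u=np.where(m)
        if len(p)<5: print(n,nm,len(p));continue
        r=cv2.minAreaRect(p[:,:2].astype(np.float32))
        print(n,nm,len(p),np.round(p.mean(0),1),np.round(r[0],1),np.round(r[1],1),round(r[2],1),(u.min(),u.max(),v.min(),v.max()))
    d=(abs(W[...,0]-450)<200)&(abs(W[...,1]-150)<60)
    print("desk z",np.nanmedian(W[d][:,2]))
c=dict(np.load("top0.npz"))
a=c["pixels"]
cv2.imwrite("pics/crop1.png",np.hstack([cv2.resize(a[110:200,270:390],(480,360),interpolation=2)]))
cv2.imwrite("pics/crop2.png",cv2.resize(a[175:295,130:280],(750,600),interpolation=2))
E
```

```text
top deck 3179 [623.8  24.3  46.6] [683.8  10.6] [208.  269.8] 6.5 (np.int64(279), np.int64(387), np.int64(97), np.int64(189))
top back 564 [720.4  23.6  99.8] [726.3   4.8] [ 71.6 283.5] 23.2 (np.int64(279), np.int64(397), np.int64(87), np.int64(130))
top holder 260 [469.3 387.   42.4] [462.9 390.5] [68.8 37.5] 7.9 (np.int64(165), np.int64(183), np.int64(216), np.int64(246))
top leg 221 [448.  385.7  88.8] [449.5 389.1] [41.7 18.8] 8.7 (np.int64(161), np.int64(176), np.int64(227), np.int64(245))
desk z 1.0059108685609317
scene deck 2495 [626.1  15.5  46.6] [682.1   6.3] [207.6 276.9] 6.6 (np.int64(290), np.int64(431), np.int64(193), np.int64(261))
scene back 519 [725.2   5.7  99. ] [725.5   3.6] [ 72.2 281. ] 23.1 (np.int64(328), np.int64(435), np.int64(170), np.int64(218))
scene holder 168 [464.1 383.   42.1] [463.3 387.5] [68.5 39.6] 5.6 (np.int64(189), np.int64(216), np.int64(164), np.int64(180))
scene leg 253 [445.7 382.3  84.8] [450.2 385.5] [43.7 20.8] 2.1 (np.int64(190), np.int64(206), np.int64(149), np.int64(173))
desk z 0.3214243990769319
```

View pics/crop1.png

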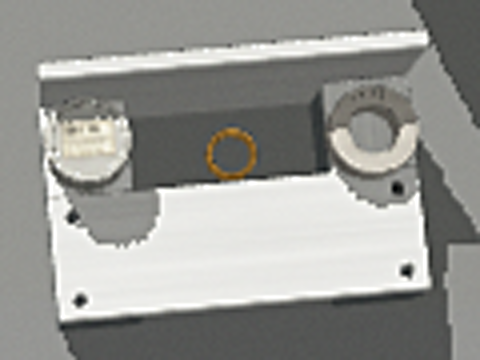

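View pics/crop2.png

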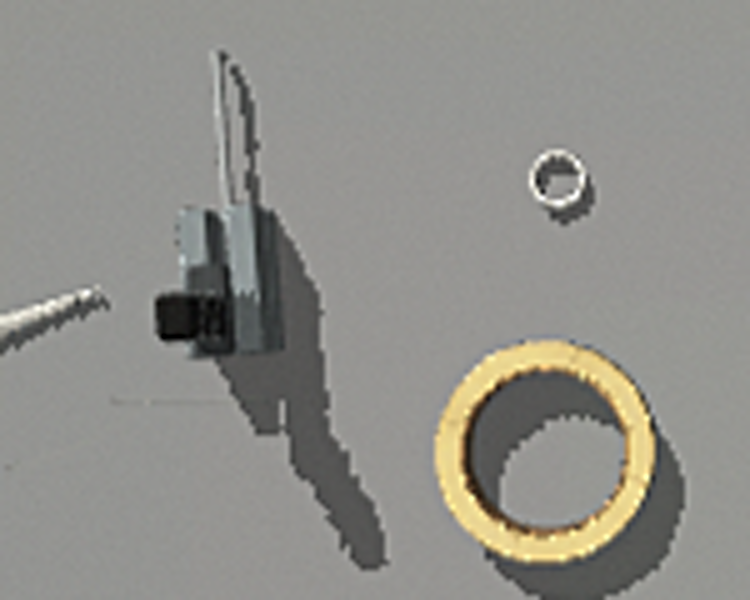

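```bash
python3 - <<'E'
import numpy as np,cv2
from h import *
from scipy import ndimage
for n in("top","scene"):
    c=dict(np.load(n+"0.npz"));W=cloud(c)
    m=(W[...,2]>40)&(W[...,2]<51)&(c["z_map"]>0)
    l,k=ndimage.label(m)
    for i in range(1,k+1):
        q=W[l==i]
        if len(q)>100:
            r=cv2.minAreaRect(q[:,:2].astype(np.float32));print(n,len(q),np.round(r[0],1),np.round(r[1],1),round(r[2],2),np.round(cv2.boxPoints(r),1).tolist())
    m=(W[...,2]>93)&(W[...,2]<104)&(c["z_map"]>0)&(W[...,0]<740)
    l,k=ndimage.label(m)
    for i in range(1,k+1):
        q=W[l==i]
        if len(q)>60:
            r=cv2.minAreaRect(q[:,:2].astype(np.float32));print(n,"bp",len(q),np.round(r[0],1),np.round(r[1],1),round(r[2],2))
    # gold ring
    hsv=cv2.cvtColor(c["pixels"],cv2.COLOR_BGR2HSV)
    m=(hsv[...,0]>10)&(hsv[...,0]<32)&(hsv[...,1]>110)&(W[...,0]>560)&(W[...,0]<720)&(abs(W[...,1]-20)<100)&(W[...,2]<30)
    v,u=np.where(m)
    if len(u): 
        e=cv2.fitEllipse(np.stack([u,v],1).astype(np.float32)) if len(u)>5 else 0
        print(n,"ring",len(u),e,(u.min()+u.max())/2,(v.min()+v.max())/2,onplane(c,(u.min()+u.max())/2,(v.min()+v.max())/2,9),np.median(W[m],0))
    # hook leg: small things z 12..24 beyond holder
    m=(W[...,2]>10)&(W[...,2]<30)&(W[...,0]>490)&(W[...,0]<620)&(W[...,1]>340)&(W[...,1]<440)
    q=W[m];print("leg",len(q)); 
    if len(q)>5:
        l=cv2.fitLine(q[:,:2].astype(np.float32),cv2.DIST_HUBER,0,.01,.01).ravel();print(l,np.degrees(np.arctan2(l[1],l[0])),q[:,0].min(),q[:,0].max(),q[:,2].mean(), l[3]+(450-l[2])*l[1]/l[0])
c=dict(np.load("top0.npz"))
for nm,x,y,h in (("dFL",60,322,46),("dFR",431,290,46),("bpL",40,74,100),("bpR",428,40,100)):
    print(nm,onplane(c,270+(x-1.5)/4,110+(y-1.5)/4,h))
for nm,x,y,h in (("tip",218,52,18),("leg",228,200,18),("spacer",557,180,8),("tape",545,452,24)):
    print(nm,onplane(c,130+(x-2)/5,175+(y-2)/5,h))
E
```

```text
top 295 [825.  779.1] [67.2 60.8] 84.87 [[791.7000122070312, 748.2999877929688], [852.2999877929688, 742.9000244140625], [858.2999877929688, 809.7999877929688], [797.7000122070312, 815.2999877929688]]
top 104 [850.6 171.7] [137.9   3.8] 86.55 [[844.5999755859375, 103.0], [848.2999877929688, 102.80000305175781], [856.5999755859375, 240.39999389648438], [852.9000244140625, 240.60000610351562]]
top 436 [753.  794.3] [62.1 63.5] 5.99 [[718.7999877929688, 822.5999755859375], [725.4000244140625, 759.5], [787.2000122070312, 766.0], [780.5999755859375, 829.0999755859375]]
top 134 [701.3 -20.2] [ 28.8 112.9] 6.83 [[680.2999877929688, 34.099998474121094], [693.7000122070312, -78.0], [722.2999877929688, -74.5999984741211], [708.9000244140625, 37.5]]
top 2958 [627.8  27.3] [101.9 224.4] 5.83 [[565.7000122070312, 133.8000030517578], [588.5, -89.5], [689.9000244140625, -79.0999984741211], [667.0999755859375, 144.1999969482422]]
top 169 [464.4 379.6] [68.8 14.6] 7.02 [[429.3999938964844, 382.6000061035156], [431.1000061035156, 368.1000061035156], [499.3999938964844, 376.5], [497.6000061035156, 391.
[... 2221 characters left out ...]
5 ((353.6051940917969, 224.76010131835938), (1.877886176109314, 7.239918231964111), 119.38162994384766) 353.0 225.0 [688.38653027  24.99828582   9.        ] [692.42878831  27.42213271   5.88004196]
leg 59
[9.3920189e-01 3.4336534e-01 5.3089020e+02 3.8992792e+02] 20.082043 490.3001345158278 576.4165095615693 20.13637657329087 360.35504
dFL [564.90109256 131.87328952  46.        ]
dFR [589.3436485  -89.12441334  46.        ]
bpL [699.02855839 146.75858933 100.        ]
bpR [724.49350437 -74.0458647  100.        ]
tip [575.13600658 404.47093903  18.        ]
leg [502.71174995 395.89731121  18.        ]
spacer [516.92140781 237.78759187   8.        ]
tape [385.37719101 237.45640932  24.        ]
```

```bash
python3 -m pendant '[[0.0053,-0.0335,-0.0089,0],[0.0053,-0.0335,-0.0089,0],[0.0053,-0.0335,-0.0089,0],[0.0053,-0.0335,-0.0089,0],[0.0053,-0.0335,-0.0089,0],[0.0053,-0.0335,-0.0089,0],[0.0053,-0.0335,-0.0089,0],[0.0053,-0.0335,-0.0089,0],[0.0053,-0.0335,-0.0089,0],[0.0053,-0.0335,-0.0089,0],[0,0,0,7.1],[0,0,0,7.1],[0,0,0,7.1],[0,0,0,7.1],[0,0,0,7.1],[0,0,0,7.1],[0,0,0,7.1],[0,0,0,7.1],[0,0,0,7.1],[0,0,0,7.1]]' 1 && python3 -m pendant '[[0,0,0,7.1],[0,0,0,7.1],[0,0,0,7.1],[0,0,0,7.1],[0,0,0,7.1],[0,0,0,7.1],[0,0,0,7.1],[0,0,0,7.1],[0,0,0,7.1],[0,0,0,7.1],[0,0,0,7.1],[0,0,0,7.1],[0,0,0,2.6],[0,0,0,0],[0,0,0,0]]'
python3 - <<'E'
from plant import bot
import cv2,numpy as np,pickle
s=bot.read_state();c=bot.camera("wrist");pickle.dump((s,c),open("w1.pkl","wb"));cv2.imwrite("pics/w1.png",c["pixels"])
print(np.round(s["ee_pos"],2),np.round(s["tcp_rot"],4),s["time"],s["joint_positions"])
E
```

```text
time: 1.82
ee_pos: [444.7, 388.0, 250.6]
tcp_rot: [[-0.0, -0.076, 0.997], [-0.0, 0.997, 0.076], [-1.0, -0.0, -0.0]]
contact_force: [-0.2, 0.9, 0.3]
opening: 85.2
time: 3.07
ee_pos: [444.7, 388.0, 250.7]
tcp_rot: [[-0.0, 0.993, 0.122], [-0.0, 0.122, -0.993], [-1.0, -0.0, 0.0]]
contact_force: [0.6, 0.1, 0.5]
opening: 85.2
[444.7  388.04 250.66] [[-4.000e-04  9.925e-01  1.220e-01]
 [-3.000e-04  1.220e-01 -9.925e-01]
 [-1.000e+00 -4.000e-04  3.000e-04]] 3.0667 [ 3.36323887e+01  1.17524391e+01  8.48695757e+01 -3.97058600e-03
  8.34075183e+01  1.16625087e+02]
```

View pics/w1.png

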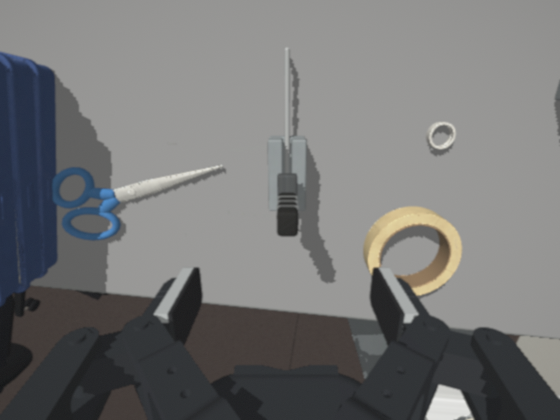

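Wrist image: hook handle top at (288,221), leg running up to its tip at (287,50), holder cheeks at (276–305,140–210), fingers clear on either side.

```bash
python3 - <<'E'
import pickle,numpy as np,cv2
from h import *
s,c=pickle.load(open("w1.pkl","rb"));pose=(s["ee_pos"],s["tcp_rot"]);W=cloud(c,pose)
m=(W[...,2]>38)&(W[...,2]<46)&(abs(W[...,0]-463)<50)&(abs(W[...,1]-390)<30)
q=W[m];r=cv2.minAreaRect(q[:,:2].astype(np.float32));print("holder",len(q),r)
m=(W[...,2]>112)&(W[...,2]<124)&(abs(W[...,0]-445)<50)&(abs(W[...,1]-390)<30)
q=W[m];r=cv2.minAreaRect(q[:,:2].astype(np.float32));print("handle",len(q),r,q[:,2].mean(),q.mean(0))
a=c["pixels"]
cv2.imwrite("pics/w1c.png",cv2.resize(a[40:245,225:350],None,fx=2.9,fy=2.9,interpolation=2))
m=(W[...,2]>14)&(W[...,2]<26)&(W[...,0]>505)&(abs(W[...,1]-400)<20)&(W[...,0]<580)
q=W[m];l=cv2.fitLine(q[:,:2].astype(np.float32),cv2.DIST_HUBER,0,.01,.01).ravel();print(l,np.degrees(np.arctan2(l[1],l[0])),q[:,0].max(),q[:,2].mean())
E
```

```text
holder 1653 ((462.4600830078125, 390.3674011230469), (69.43988037109375, 36.614322662353516), 7.058120250701904)
handle 546 ((444.8414306640625, 388.0987243652344), (19.477771759033203, 14.987957000732422), 6.988672256469727) 118.51493643481732 [445.89439209 388.27329464 118.51493643]
[9.9072164e-01 1.3590680e-01 5.4110925e+02 4.0017722e+02] 7.8110585 575.5368572286542 21.24577172384082
```

View pics/w1c.png

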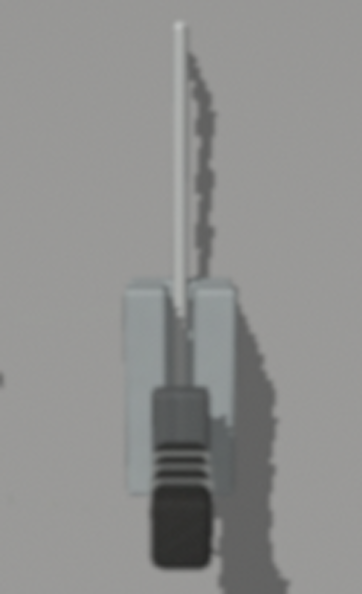

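```bash
python3 -m pendant '[[0.02,0,0,0],[0.02,0,0,0],[0.02,0,0,0],[0.02,0,0,0],[0.013,0,0,0],[0.010,0,0,0],[0,0,0,0]]' && python3 -m pendant '[[0,0,0,0],[0,0,0,0],[0,0,0,0],[0,0,0,0],[0,0,0,0],[0,0,0,0],[0,0,0,0],[0,0,0,0],[0,0,0,0],[0,0,0,0]]' -1 70
python3 - <<'E'
from plant import bot
import numpy as np
s=bot.read_state();print(np.round(s["ee_pos"],2),np.round(s["tcp_rot"],4).tolist(),s["time"],s["contact_force"],s["opening"])
E
```

```text
time: 3.7
ee_pos: [444.2, 387.7, 145.9]
tcp_rot: [[-0.002, 0.993, 0.121], [-0.002, 0.121, -0.993], [-1.0, -0.003, 0.001]]
contact_force: [-0.6, 0.5, 0.8]
opening: 85.4
time: 4.53
ee_pos: [444.9, 388.2, 148.3]
tcp_rot: [[0.001, 0.993, 0.12], [0.0, 0.12, -0.993], [-1.0, 0.001, -0.0]]
contact_force: [-0.1, 0.2, 5.4]
opening: 15.1
[444.91 388.16 148.33] [[0.0006, 0.9928, 0.12], [0.0003, 0.12, -0.9928], [-1.0, 0.0007, -0.0002]] 4.5333 [-0.11156373  0.22367787  5.42350846] 15.115301252394891
```

```bash
python3 - <<'E'
import numpy as np
W=np.load("topW.npy")
m=(W[...,0]>600)&(W[...,0]<735)&(abs(W[...,1]-25)<125)
q=W[m];print(q[:,2].max(), [ (lo,np.round(q[(q[:,2]>lo)&(q[:,2]<lo+10)][:,:2].mean(0)) ) for lo in range(50,130,10) if ((q[:,2]>lo)&(q[:,2]<lo+10)).any()])
E
python3 -m pendant '[[-0.005,0,0,0],[-0.010,0,0,0],[-0.015,0,0,0],[-0.02,0,0,0],[-0.02,0,0,0],[-0.02,0,0,0],[-0.015,0,0,0],[0,0,0,0]]'
python3 - <<'E'
from plant import bot
import cv2,numpy as np
s=bot.read_state();print(np.round(s["ee_pos"],2),s["time"],s["contact_force"],s["moment"],s["opening"])
c=bot.camera("wrist");cv2.imwrite("pics/w2.png",c["pixels"])
E
```

```text
104.41518492827106 [(50, array([678.,  20.])), (60, array([688., -21.])), (70, array([683.,  85.])), (80, array([682.,  89.])), (90, array([711.,  37.])), (100, array([712.,  39.]))]
time: 5.2
ee_pos: [445.3, 388.5, 256.9]
tcp_rot: [[0.004, 0.993, 0.12], [0.003, 0.12, -0.993], [-1.0, 0.004, -0.002]]
contact_force: [0.4, -0.2, -0.9]
opening: 15.1
[445.32 388.48 256.88] 5.2 [ 0.4260697  -0.16448993 -0.9194384 ] [-0.01068285 -0.05866277  0.001348  ] 15.14367343133628
```

View pics/w2.png

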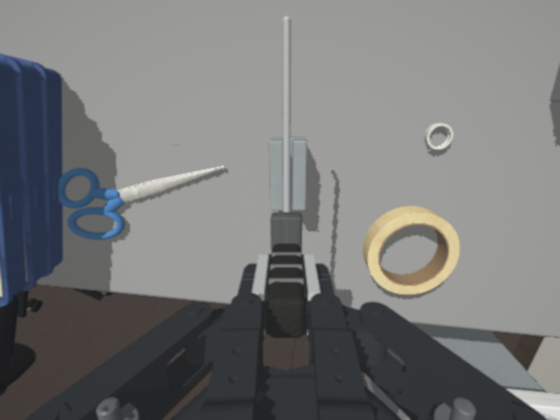

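Hook is held and out of the holder, with its tip at (287,18). Next I carry it over to look at the ring.

```bash
python3 -m pendant '[[-0.006,0.002,0.012,0],[-0.006,0.004,0.027,0],[-0.006,0.004,0.030,0],[-0.006,0.004,0.030,0],[-0.006,0.004,0.030,0],[-0.006,0.004,0.030,0],[0,0.004,0.030,0],[0,0.004,0.030,0],[0,0.004,0.030,0],[0,0.004,0.030,0],[0,0.004,0.030,0],[0,0.004,0.030,0],[0,0.004,0.030,0],[0,0.004,0.025,0],[0,0.003,0.014,0],[0,0,0,0],[0,0,0,0]]'
python3 - <<'E'
from plant import bot
import cv2,numpy as np,pickle
s=bot.read_state();c=bot.camera("wrist");pickle.dump((s,c),open("w3.pkl","wb"));cv2.imwrite("pics/w3.png",c["pixels"])
print(np.round(s["ee_pos"],2),np.round(s["tcp_rot"],4).tolist(),s["time"],s["joint_positions"])
E
```

```text
time: 6.67
ee_pos: [550.0, -10.7, 288.2]
tcp_rot: [[-0.001, 0.993, 0.119], [0.0, 0.119, -0.993], [-1.0, -0.001, -0.0]]
contact_force: [-0.1, 1.1, -1.5]
opening: 15.4
[550.04 -10.67 288.17] [[-0.0015, 0.9929, 0.1185], [0.0003, 0.1185, -0.993], [-1.0, -0.0014, -0.0005]] 6.6667 [-9.13767551e+00  6.03201142e+00  8.70765781e+01  4.46142704e-03
  8.69781787e+01  7.40547392e+01]
```

View pics/w3.png

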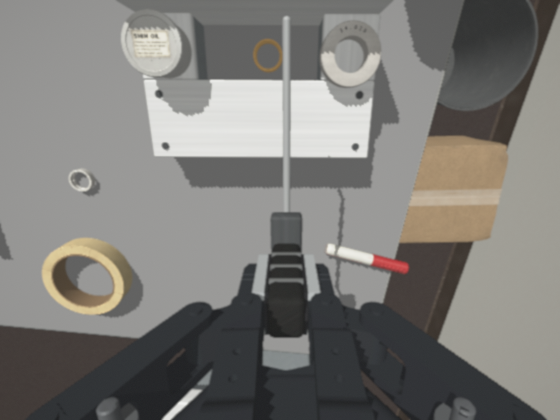

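Wrist image: ring at (267,55) in the gap, deck front edge (153,156)–(370,157), tip of the rod at about (287,19).

```bash
python3 - <<'E'
import pickle,numpy as np,cv2
from h import *
from scipy import ndimage
s,c=pickle.load(open("w3.pkl","rb"));R=np.array(s["tcp_rot"]);pose=(s["ee_pos"],R);W=cloud(c,pose)
a=c["pixels"]
m=(W[...,2]>42)&(W[...,2]<50)
l,k=ndimage.label(m)
best=max(range(1,k+1),key=lambda i:(l==i).sum());q=W[l==best]
# front edge: first col-wise lowest row
E=[]
for u in range(162,362,4):
    if 272<u<302: continue
    v=np.where(l[:,u]==best)[0].max()
    g=a[:,u].astype(float).mean(1); d=np.diff(g[v-6:v+8]); j=np.argmin(d); 
    vv=v-6+j+0.5; E.append(onplane(c,u,vv,46,pose)[:2])
E=np.array(E);f=np.polyfit(E[:,1],E[:,0],1);print("front edge slope deg",np.degrees(np.arctan(-f[0])),"resid",np.std(E[:,0]-np.polyval(f,E[:,1])))
# sides
rows=range(86,152,4);L=[];Rr=[]
for v in rows:
    us=np.where(l[v]==best)[0]; L.append(onplane(c,us.min()-.5,v,46,pose)[:2]);Rr.append(onplane(c,us.max()+.5,v,46,pose)[:2])
L=np.array(L);Rr=np.array(Rr)
th=np.arctan(-f[0]);X=np.array([np.cos(th),np.sin(th)]);Y=np.array([-X[1],X[0]])
yl=np.median(L@Y);yr=np.median(Rr@Y);x0=np.median(E@X);print("width",yl-yr)
O=x0*X+(yl+yr)/2*Y;print("origin",O)
hsv=cv2.cvtColor(a,cv2.COLOR_BGR2HSV)
m=np.zeros(l.shape,bool);m[35:75,245:282]=1
m&=(hsv[...,1]>110)&(hsv[...,0]>8)&(hsv[...,0]<32)
v,u=np.where(m);print(len(u),u.min(),u.max(),v.min(),v.max())
e=cv2.fitEllipseDirect(np.stack([u,v],1).astype(np.float32));print(e)
r=onplane(c,*e[0],6,pose);print("ring",r, "dep",np.median(W[m][:,2]), "rframe",(r[:2]-O)@X,(r[:2]-O)@Y)
ctr=onplane(c,*e[0],9,pose);print("at9",ctr)
# tip
tb=s["ee_pos"]+R@np.array([129.8+14,130,0]);print("tip expected",tb)
tt=onplane(c,286.5,19,tb[2]+16,pose);print("tip seen top of bend",tt, "dy in tool",(R.T@(tt-s["ee_pos"])))
cv2.imwrite("pics/w3c.png",cv2.resize(a[0:90,230:330],None,fx=6,fy=6,interpolation=2))
E
```

```text
Traceback (most recent call last):
ValueError: zero-size array to reduction operation maximum which has no identity
```

```bash
cat > m3.py <<'E'
import pickle,numpy as np,cv2,sys
from h import *
from scipy import ndimage
s,c=pickle.load(open("w3.pkl","rb"));R=np.array(s["tcp_rot"]);pose=(s["ee_pos"],R);W=cloud(c,pose)
a=c["pixels"]
cv2.imwrite("pics/w3c.png",cv2.resize(a[0:90,230:330],None,fx=6,fy=6,interpolation=2))
print("deck h",W[120,220],W[120,340])
m=(W[...,2]>41)&(W[...,2]<52)
l,k=ndimage.label(m);best=l[120,220];b2=l[120,340]
M=(l==best)|(l==b2)
E=[]
for u in range(170,356,4):
    if 270<u<304: continue
    v=np.where(M[100:,u])[0].max()+100
    g=a[:,u].astype(float).mean(1); d=np.diff(g[v-6:v+8]); j=np.argmin(d)
    E.append(onplane(c,u,v-6+j+.5,46,pose)[:2])
E=np.array(E);f=np.polyfit(E[:,1],E[:,0],1);print("yaw",np.degrees(np.arctan(-f[0])),"resid",np.std(E[:,0]-np.polyval(f,E[:,1])))
L=[];Rr=[]
for v in range(100,152,4):
    us=np.where(M[v])[0]; L.append(onplane(c,us.min()-.5,v,46,pose)[:2]);Rr.append(onplane(c,us.max()+.5,v,46,pose)[:2])
L=np.array(L);Rr=np.array(Rr)
th=np.arctan(-f[0]);X=np.array([np.cos(th),np.sin(th)]);Y=np.array([-X[1],X[0]])
yl=np.median(L@Y);yr=np.median(Rr@Y);x0=np.median(E@X);print("width",yl-yr)
O=x0*X+(yl+yr)/2*Y;print("origin",O)
hsv=cv2.cvtColor(a,cv2.COLOR_BGR2HSV)
m=np.zeros(l.shape,bool);m[35:75,245:282]=1
m&=(hsv[...,1]>110)&(hsv[...,0]>8)&(hsv[...,0]<32)
v,u=np.where(m);print(len(u),u.min(),u.max(),v.min(),v.max())
e=cv2.fitEllipseDirect(np.stack([u,v],1).astype(np.float32));print(e)
r=onplane(c,*e[0],6,pose);print("ring",r,"dep",np.median(W[m],0),"rframe",(r[:2]-O)@X,(r[:2]-O)@Y)
tb=s["ee_pos"]+R@np.array([129.8+14,130,0]);print("tip expected",tb)
tt=onplane(c,286.5,19,tb[2]+16.5,pose);print("tip seen",tt,"tool",R.T@(tt-s["ee_pos"]))
for v in (40,70,100,140,180):
    us=np.where((W[v,270:304,2]>120))[0]+270; print(v,us.min(),us.max(),W[v,us,2].mean(),(R.T@(W[v,us].mean(0)-s["ee_pos"])))
E
python3 m3.py
```

```text
deck h [609.29500535  64.22061496  46.77465336] [623.7117702  -55.55287098  47.65486381]
yaw 6.61209422910108 resid 0.3276100140774575
width 223.19747605723586
origin [577.32962519  20.53405941]
170 254 280 40 70
((267.5764465332031, 55.27498245239258), (26.21230697631836, 29.282175064086914), 174.6710662841797)
ring [678.60448712  25.37268471   6.        ] dep [682.82479937  27.11194438   8.88555441] rframe 101.15838275065867 -6.855038533064958
tip expected [678.90749362   4.78884608 144.18570312]
tip seen [678.4866049    5.43008525 160.68570312] tool [127.30084652 129.63441231  -0.69470499]
40 282 290 161.279110961279 [126.72313508 118.78959326  -0.97446607]
70 282 290 160.97554742186225 [127.04971938 102.73981005  -0.9596621 ]
100 283 290 160.87504183599415 [127.1746047   85.63277857  -0.62355556]
140 283 289 161.1279524304093 [126.95702944  61.10594049  -0.91973059]
180 283 289 161.24694351155273 [126.87635809  34.38843917  -0.89225186]
```

```bash
ls pics
```

```text
crop1.png
crop2.png
scene0.png
top0.png
w1.png
w1c.png
w2.png
w3.png
w3c.png
wrist0.png
```

View pics/w3c.png

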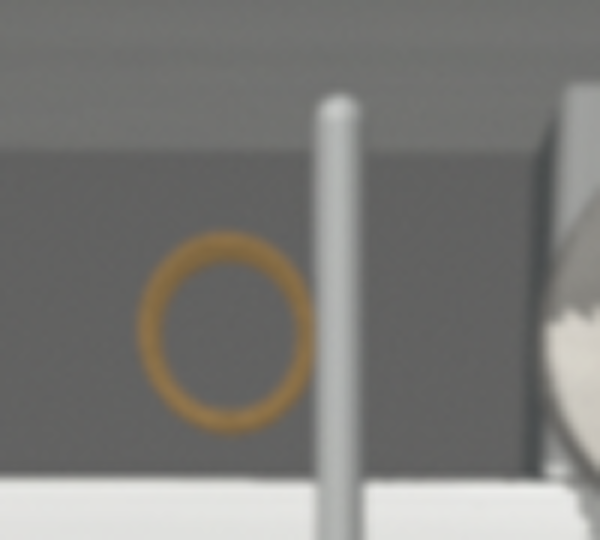

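```bash
python3 -m pendant '[[0,-0.015,-0.004,0],[0,-0.025,-0.004,0],[0,-0.025,-0.004,0],[0,-0.025,-0.004,0],[0,-0.025,-0.0043,0],[0,-0.025,0,0],[0.01,-0.01,0,0],[0.02,0,0,0],[0.025,0,0,0],[0.025,0,0,0],[0.025,0,0,0],[0.016,0,0,0],[0.0097,0,0,0],[0,0,0,0],[0,0,0,0]]'
python3 - <<'E'
from plant import bot
import cv2,numpy as np,pickle
s=bot.read_state();R=np.array(s["tcp_rot"])
print(np.round(s["ee_pos"],2),np.round(R,4).tolist(),s["time"],"tip",s["ee_pos"]+R@[143.5,130,0])
for n in("scene",):
    c=bot.camera(n);a=c["pixels"];cv2.imwrite("pics/s4.png",cv2.resize(a[140:320,230:450],None,fx=3,fy=3,interpolation=2))
E
```

```text
time: 7.97
ee_pos: [399.0, -7.6, 158.7]
tcp_rot: [[-0.0, 0.993, 0.121], [-0.0, 0.121, -0.993], [-1.0, -0.0, 0.0]]
contact_force: [-0.2, 0.3, -0.2]
opening: 15.1
[398.96  -7.58 158.66] [[-0.0, 0.9927, 0.1207], [-0.0, 0.1207, -0.9927], [-1.0, -0.0, 0.0]] 7.9667 tip [528.01015626   8.11252829  15.16016881]
```

View pics/s4.png

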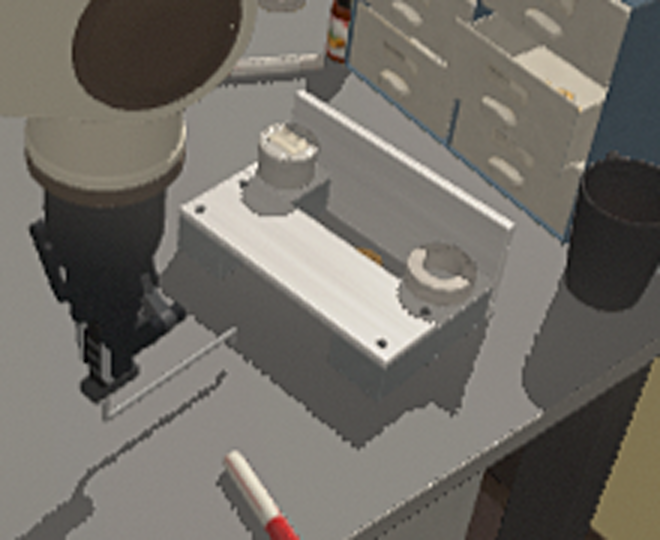

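Scene view: the rod is level and pointed at the tunnel mouth, tip at (235,332) in the crop. Reach in.

```bash
python3 -m pendant '[[0,0.01,0,0],[0,0.018,0.0003,0],[0,0.02,0.0003,0],[0,0.02,0.0003,0],[0,0.02,0.0003,0],[0,0.02,0,0],[0,0.018,0,0],[0,0.0138,0,0],[0,0.008,0,0],[0,0.004,0,0],[0,0,0,0],[0,0,0,0]]'
python3 - <<'E'
from plant import bot
import cv2,numpy as np,pickle
s=bot.read_state();R=np.array(s["tcp_rot"])
print(np.round(s["ee_pos"],2),np.round(R,4).tolist(),s["time"],"tip",s["ee_pos"]+R@[143.5,130,0],s["contact_force"])
c=bot.camera("wrist");pickle.dump((s,c),open("w5.pkl","wb"))
a=c["pixels"];cv2.imwrite("pics/w5.png",a);cv2.imwrite("pics/w5c.png",cv2.resize(a[0:100,210:360],None,fx=5,fy=5,interpolation=2))
c=bot.camera("top");a=c["pixels"];cv2.imwrite("pics/t5c.png",cv2.resize(a[110:200,270:390],None,fx=5,fy=5,interpolation=2))
E
```

```text
time: 9.02
ee_pos: [549.5, 9.0, 158.3]
tcp_rot: [[-0.0, 0.993, 0.12], [-0.0, 0.12, -0.993], [-1.0, -0.0, 0.0]]
contact_force: [-0.9, 0.8, -1.8]
opening: 15.4
[549.51   9.04 158.31] [[-0.0001, 0.9928, 0.12], [-0.0001, 0.12, -0.9928], [-1.0, -0.0002, 0.0001]] 9.0167 tip [678.55165446  24.62680314  14.79467789] [-0.87063681  0.83838551 -1.77954301]
```

View pics/w5c.png

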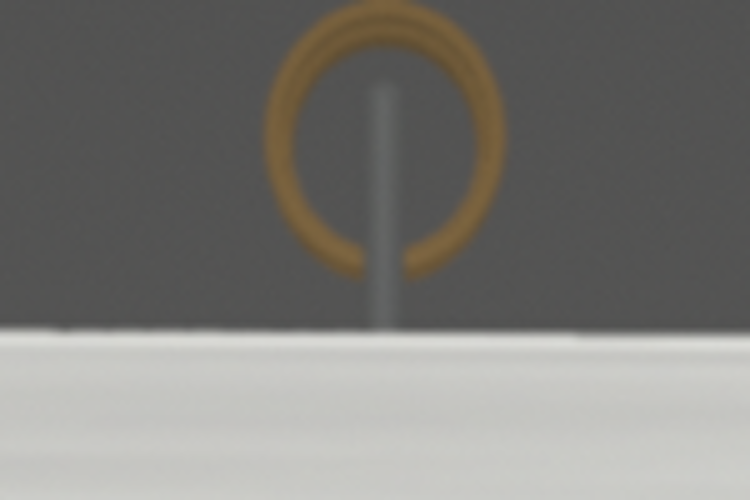

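View pics/t5c.png

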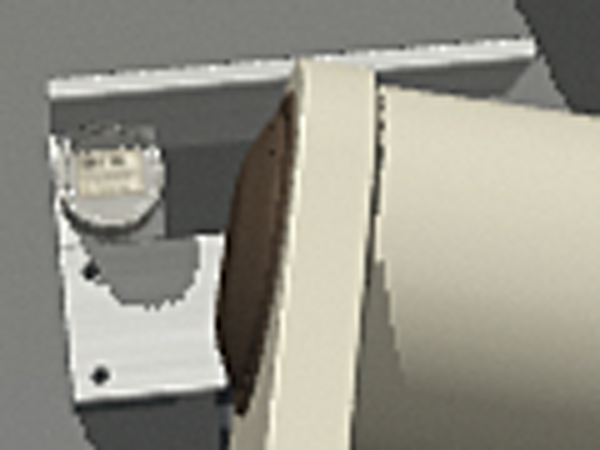

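```bash
python3 - <<'E'
import pickle,numpy as np,cv2
from h import *
s,c=pickle.load(open("w5.pkl","rb"));R=np.array(s["tcp_rot"]);pose=(s["ee_pos"],R);a=c["pixels"]
hsv=cv2.cvtColor(a,cv2.COLOR_BGR2HSV)
m=np.zeros(a.shape[:2],bool);m[0:62,255:320]=1
m&=(hsv[...,1]>90)&(hsv[...,0]>8)&(hsv[...,0]<32)
v,u=np.where(m)
# bottom(near) outer edge: at z~9/0 ; side edges
print(u.min(),u.max(),v.min(),v.max())
f=lambda u,v,h:np.round(R.T@(onplane(c,u,v,h,pose)-s["ee_pos"]),1)
print("near outer edge top z9",f(287,v.max()+.5,9))
print("left/right extents",f(u.min()-.5,27,9),f(u.max()+.5,27,9))
print("inner near edge z9",f(287,49.5,9),"inner far z9",f(287,4,9),f(287,9,0),"far inner")
print("rod end",f(286.8,16.5,29.5),f(286.8,16.5,31))
# projection of ring model at (130+dx)
E

```

```text
263 310 0 54
near outer edge top z9 [149.3 114.3  -0.3]
left/right extents [149.3 130.3 -16.1] [149.3 130.3  14.9]
inner near edge z9 [149.3 117.3  -0.3] inner far z9 [149.3 143.   -0.3] [158.3 142.6  -0.3] far inner
rod end [128.8 131.2  -0.5] [127.3 130.9  -0.5]
```

Rod axis and ring centre agree within about 1.5 mm in the wrist view: ring centre at pixel (287,28), rod on the same column. Lower into the ring.

```bash
python3 -m pendant '[[0.003,0,0,0],[0.003,0,0,0],[0.003,0,0,0],[0.003,0,0,0],[0,0,0,0],[0,0,0,0]]'
python3 - <<'E'
from plant import bot
import cv2,numpy as np,pickle
s=bot.read_state();R=np.array(s["tcp_rot"])
print(np.round(s["ee_pos"],2),s["time"],"tip",s["ee_pos"]+R@[143.5,130,0],s["contact_force"],s["moment"])
c=bot.camera("wrist")
a=c["pixels"];cv2.imwrite("pics/w6c.png",cv2.resize(a[0:100,210:360],None,fx=5,fy=5,interpolation=2))
E
```

```text
time: 9.62
ee_pos: [549.6, 9.0, 145.9]
tcp_rot: [[-0.001, 0.993, 0.12], [-0.0, 0.12, -0.993], [-1.0, -0.001, -0.0]]
contact_force: [-0.0, -0.4, -1.2]
opening: 15.1
[549.64   9.03 145.93] 9.6167 tip [678.62191887  24.61125144   2.35779525] [-0.02619391 -0.3544439  -1.21830597] [-0.02362227  0.01795103  0.00156693]
```

View pics/w6c.png

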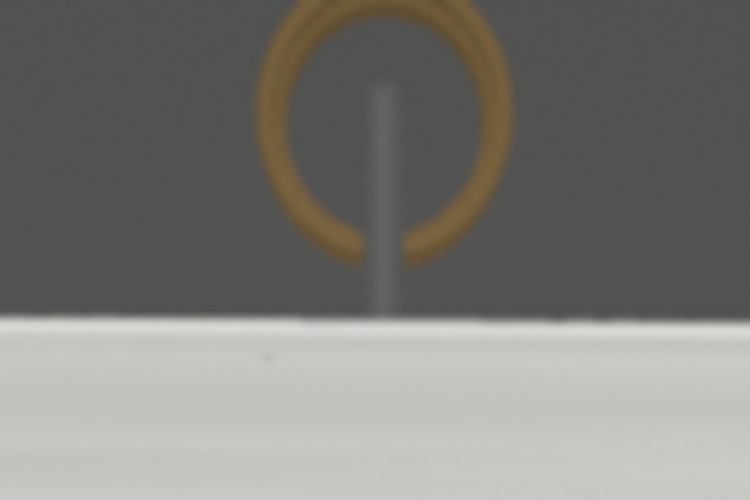

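```bash
cat > st.py <<'E'
from plant import bot
import cv2,numpy as np,sys
F=[];M=[]
for i in range(4):
    s=bot.read_state();F.append(s["contact_force"]);M.append(s["moment"])
    if i<3: c=bot.camera("wrist")
R=np.array(s["tcp_rot"]);th=np.radians(6.6);X=np.array([np.cos(th),np.sin(th)]);Y=np.array([-X[1],X[0]])
O=np.array([577.3,20.9]);t=s["ee_pos"]+R@[143.5,130,0]
print("t",round(s["time"],2),"tip riser",np.round((t[:2]-O)@X,1),np.round((t[:2]-O)@Y,1),"z",np.round(t[2],1),"F tool",np.round(R.T@np.mean(F,0),2),"sd",np.round(np.std(F,0),2),"M",np.round(R.T@np.mean(M,0),3))
if len(sys.argv)>1: cv2.imwrite("pics/%s.png"%sys.argv[1],c["pixels"])
E
python3 -m pendant '[[0,-0.002,0,0],[0,-0.004,0,0],[0,-0.004,0,0],[0,-0.004,0,0],[0,-0.004,0,0],[0,-0.004,0,0],[0,-0.004,0,0],[0,-0.003,0,0],[0,-0.002,0,0],[0,-0.002,0,0],[0,-0.001,0,0],[0,0,0,0]]'
python3 st.py w7
```

```text
time: 10.67
ee_pos: [515.9, 4.9, 146.2]
tcp_rot: [[-0.0, 0.993, 0.12], [-0.0, 0.12, -0.993], [-1.0, -0.0, 0.0]]
contact_force: [-0.1, 0.2, -0.9]
opening: 15.4
t 10.82 tip riser 67.3 -8.2 z 2.7 F tool [ 0.96  0.25 -0.28] sd [0.34 0.53 0.17] M [-0.007 -0.021 -0.051]
```

View pics/w7.png

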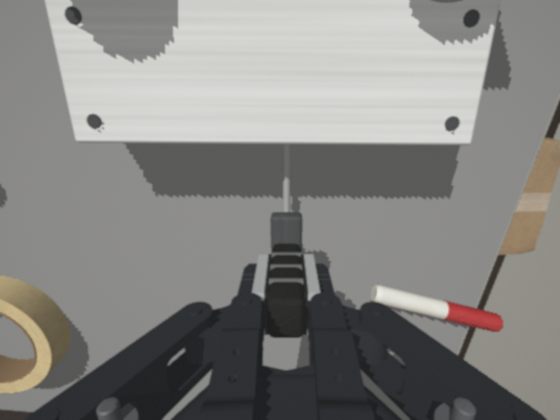

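Rod is inside; nothing of the ring is visible beyond the deck edge at (62–497,0–143). Now creep to the strip.

```bash
sed -i 's/"M",/"Msd",np.round(np.std(M,0),3),"M",/' st.py
python3 -m pendant '[[0,-0.002,0,0],[0,-0.002,0,0],[0,-0.001,0,0],[0,0,0,0],[0,0,0,0]]'; python3 st.py
python3 -m pendant '[[0,-0.002,0,0],[0,0,0,0],[0,0,0,0]]';python3 st.py
python3 -m pendant '[[0,-0.002,0,0],[0,0,0,0],[0,0,0,0]]';python3 st.py
```

```text
time: 11.23
ee_pos: [511.0, 4.3, 146.3]
tcp_rot: [[0.0, 0.993, 0.12], [-0.0, 0.12, -0.993], [-1.0, 0.0, 0.0]]
contact_force: [0.7, -0.3, -1.0]
opening: 15.4
t 11.38 tip riser 62.3 -8.2 z 2.7 F tool [ 1.42  0.11 -0.04] sd [0.4  0.24 0.35] Msd [0.011 0.03  0.041] M [ 0.007 -0.027 -0.021]
time: 11.63
ee_pos: [509.1, 4.1, 146.3]
tcp_rot: [[0.0, 0.993, 0.12], [-0.0, 0.12, -0.993], [-1.0, 0.0, 0.0]]
contact_force: [2.3, -0.1, -2.5]
opening: 15.0
t 11.78 tip riser 60.4 -8.2 z 2.8 F tool [1.94 2.03 0.37] sd [0.64 0.12 0.41] Msd [0.021 0.013 0.002] M [ 0.065 -0.106  0.334]
time: 12.03
ee_pos: [507.1, 3.8, 146.3]
tcp_rot: [[0.0, 0.993, 0.12], [-0.0, 0.12, -0.993], [-1.0, 0.0, 0.0]]
contact_force: [2.3, -0.4, -1.5]
opening: 15.3
t 12.18 tip riser 58.4 -8.2 z 2.8 F tool [1.46 2.3  0.17] sd [0.29 0.69 0.28] Msd [0.04  0.015 0.034] M [ 0.102 -0.151  0.56 ]
```

Contact with the strip felt (2.3 N, moment step). Sweep to the right (+tool z), under light pull.

```bash
for i in 1; do
python3 -m pendant '[[0,0,0.0015,0],[0,0,0.0015,0],[0,0,0.0015,0],[0,0,0,0]]' >/dev/null;python3 st.py
python3 -m pendant '[[0,0,0.0015,0],[0,0,0.0015,0],[0,0,0,0]]' >/dev/null;python3 st.py
done
```

```text
t 12.67 tip riser 58.1 -12.8 z 2.6 F tool [1.06 0.18 0.7 ] sd [0.29 0.56 0.41] Msd [0.015 0.043 0.019] M [ 0.064 -0.116  0.101]
t 13.07 tip riser 58.2 -15.7 z 2.6 F tool [ 1.28 -0.12 -0.16] sd [0.27 0.44 0.27] Msd [0.018 0.025 0.016] M [-0.012  0.01  -0.005]
```

Force fell to zero: the ring has probably slipped forward into the opening. I pull a little more and check.

```bash

python3 -m pendant '[[0,-0.0015,0,0],[0,-0.0015,0,0],[0,0,0,0]]' >/dev/null;python3 st.py
python3 -m pendant '[[0,-0.001,0,0],[0,-0.001,0,0],[0,0,0,0]]' >/dev/null;python3 st.py
```

```text
t 13.47 tip riser 55.3 -15.7 z 2.8 F tool [1.05 0.55 0.47] sd [0.21 0.28 0.14] Msd [0.018 0.022 0.024] M [ 0.006 -0.007 -0.008]
t 13.87 tip riser 53.3 -15.7 z 2.7 F tool [ 1.2   0.37 -0.1 ] sd [0.69 0.2  0.59] Msd [0.027 0.028 0.012] M [ 0.014 -0.023  0.003]
```

```bash

python3 -m pendant '[[0,-0.001,0,0],[0,-0.001,0,0],[0,-0.001,0,0],[0,0,0,0]]' >/dev/null;python3 st.py
python3 -m pendant '[[0,-0.001,0,0],[0,-0.001,0,0],[0,-0.001,0,0],[0,0,0,0]]' >/dev/null;python3 st.py
```

```text
t 14.35 tip riser 50.3 -15.7 z 2.7 F tool [ 0.71  0.36 -0.  ] sd [0.21 0.38 0.38] Msd [0.018 0.02  0.04 ] M [ 0.025 -0.002 -0.026]
t 14.83 tip riser 47.3 -15.8 z 2.7 F tool [ 1.28 -0.18 -0.17] sd [0.47 0.22 0.2 ] Msd [0.036 0.024 0.021] M [ 0.019  0.005 -0.029]
```

```bash

python3 -m pendant '[[0,-0.0015,0,0],[0,-0.0015,0,0],[0,-0.0015,0,0],[0,0,0,0]]' >/dev/null;python3 st.py
python3 -m pendant '[[0,-0.0015,0,0],[0,-0.0015,0,0],[0,-0.0015,0,0],[0,0,0,0]]' >/dev/null;python3 st.py
python3 -m pendant '[[0,-0.0015,0,0],[0,-0.0015,0,0],[0,-0.0015,0,0],[0,0,0,0]]' >/dev/null;python3 st.py w8
```

```text
t 15.32 tip riser 42.8 -15.8 z 2.7 F tool [ 1.16 -0.27 -0.37] sd [0.5  0.41 0.32] Msd [0.026 0.033 0.03 ] M [-0.013 -0.014 -0.032]
t 15.8 tip riser 38.3 -15.8 z 2.7 F tool [ 1.57 -0.37 -0.5 ] sd [0.56 0.19 0.25] Msd [0.024 0.021 0.02 ] M [ 0.026  0.035 -0.034]
t 16.28 tip riser 33.8 -15.9 z 2.7 F tool [1.42 0.28 0.26] sd [0.55 0.45 0.32] Msd [0.03  0.009 0.029] M [0.025 0.027 0.005]
```

```bash
python3 - <<'E'
from plant import bot
import cv2
a=bot.camera("scene")["pixels"];cv2.imwrite("pics/s8.png",cv2.resize(a[140:320,230:450],None,fx=3,fy=3,interpolation=2))
E
```

```text
(no output)
```

View pics/s8.png

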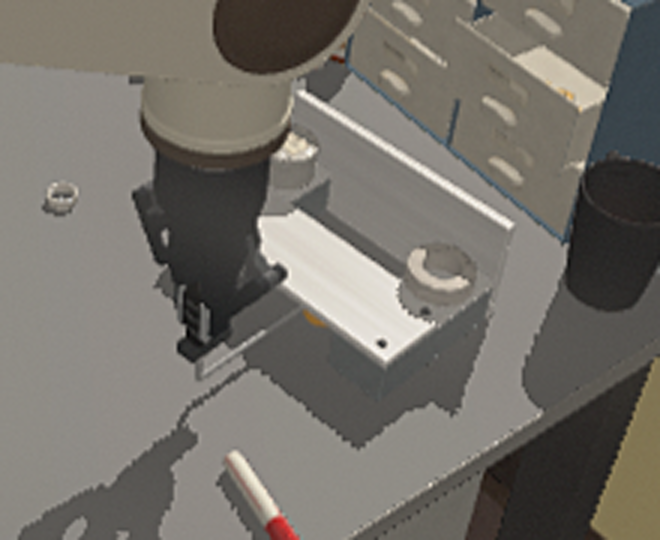

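View pics/w8.png

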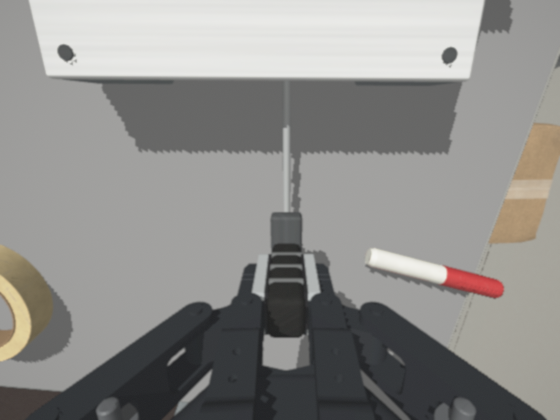

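Gold ring shows under the deck front at (315,318) in the scene crop, so it is travelling with the tip. I draw it out.

```bash

python3 -m pendant '[[0,-0.0015,0,0],[0,-0.0015,0,0],[0,-0.0015,0,0],[0,-0.0015,0,0],[0,0,0,0]]' >/dev/null;python3 st.py
python3 -m pendant '[[0,-0.0015,0,0],[0,-0.0015,0,0],[0,-0.0015,0,0],[0,-0.0015,0,0],[0,0,0,0]]' >/dev/null;python3 st.py
```

```text
t 16.9 tip riser 27.8 -15.9 z 2.7 F tool [ 1.04  0.12 -0.24] sd [0.37 0.21 0.8 ] Msd [0.019 0.027 0.029] M [ 0.001  0.013 -0.026]
t 17.47 tip riser 21.8 -15.9 z 2.7 F tool [ 1.3  -0.1   0.37] sd [0.22 0.13 0.51] Msd [0.016 0.014 0.008] M [ 0.002  0.001 -0.018]
```

```bash

python3 -m pendant '[[0,-0.002,0,0],[0,-0.003,0,0],[0,-0.004,0,0],[0,-0.004,0,0],[0,-0.004,0,0],[0,-0.004,0,0],[0,-0.004,0,0],[0,-0.004,0,0],[0,-0.004,0,0],[0,-0.004,0,0],[0,-0.004,0,0],[0,-0.004,0,0],[0,-0.004,0,0],[0,-0.004,0,0],[0,-0.004,0,0],[0,-0.003,0,0],[0,-0.003,0,0],[0,-0.002,0,0],[0,-0.001,0,0],[0,0,0,0]]' >/dev/null;python3 st.py w9
```

```text
t 19.28 tip riser -44.1 -16.2 z 2.7 F tool [ 1.26 -0.37 -0.36] sd [0.27 0.64 0.12] Msd [0.022 0.016 0.019] M [-0.005  0.007 -0.02 ]
```

View pics/w9.png

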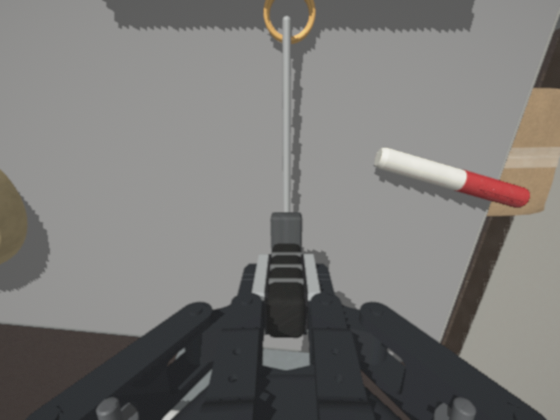

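Ring is out on the open desk, at (290,12) in the wrist view with the tip in its bore. I ease the tip off the wall and lift straight up.

```bash

python3 -m pendant '[[0,0.003,0,0],[0,0.002,0,0],[0,0,0,0],[-0.003,0,0,0],[-0.005,0,0,0],[-0.005,0,0,0],[-0.01,0,0,0],[-0.015,0,0,0],[-0.02,0,0,0],[-0.02,0,0,0],[-0.02,0,0,0],[-0.01,0,0,0],[0,0,0,0]]' >/dev/null;python3 st.py w10
python3 - <<'E'
from plant import bot
import cv2
a=bot.camera("scene")["pixels"];cv2.imwrite("pics/s10.png",cv2.resize(a[140:320,230:450],None,fx=3,fy=3,interpolation=2))
E
```

```text
t 20.52 tip riser -39.6 -16.1 z 109.7 F tool [1.52 0.3  0.13] sd [0.14 0.03 0.67] Msd [0.018 0.014 0.02 ] M [-0.009  0.01  -0.029]
```

View pics/s10.png

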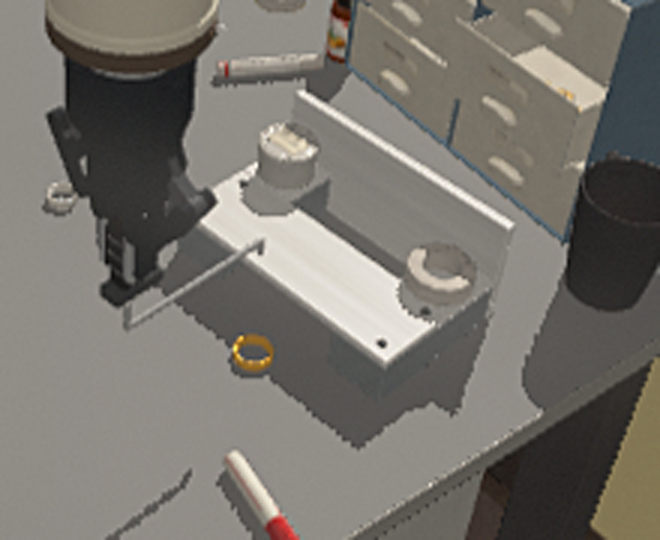

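View pics/w10.png

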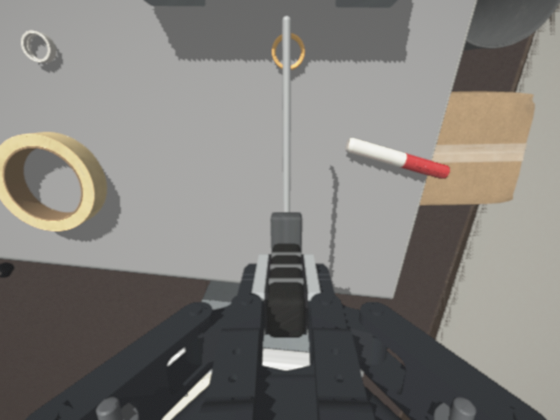

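Ring lies flat in front of the riser, at (252,355) in the scene crop, clear of the hook. Now I work out the way back.

```bash
python3 - <<'E'
from plant import bot
import numpy as np
s=bot.read_state();R=np.array(s["tcp_rot"]);print(s["ee_pos"],R.tolist())
print("tool delta to above holder z=200:",R.T@(np.array([444.91,388.16,200])-s["ee_pos"]))
E
```

```text
[410.81218043 -15.21332307 253.1219336 ] [[-0.001591173705391273, 0.9927885579244983, 0.11986804169766999], [0.00024296397132777937, 0.11986857371385339, -0.9927897390708241], [-0.9999987045665348, -0.0015505773123455845, -0.00043194357331834783]]
tool delta to above holder z=200: [  53.16561442   82.2860797  -396.35471162]
```

```bash
python3 -m pendant '[[0,0.002,-0.012,0],[0,0.005,-0.024,0],[0,0.006,-0.030,0],[0,0.006,-0.030,0],[0,0.006,-0.030,0],[0,0.006,-0.030,0],[0,0.006,-0.030,0],[0,0.006,-0.030,0],[0,0.006,-0.030,0],[0,0.006,-0.030,0],[0,0.006,-0.030,0],[0,0.006,-0.030,0],[0,0.006,-0.030,0],[0,0.005,-0.020,0],[0,0.0033,-0.0104,0],[0,0.001,0,0],[0,0,0,0],[0,0,0,0],[0,0,0,0]]' >/dev/null
python3 - <<'E'
from plant import bot
import numpy as np,cv2,pickle
from h import *
T=np.array([444.91,388.16,200])
D=[]
for i in range(4):
    s=bot.read_state();R=np.array(s["tcp_rot"]);D.append(R.T@(T-s["ee_pos"]));c=bot.camera("wrist")
print(np.round(D,2).tolist(),np.degrees(np.arctan2(R[1,1],R[0,1])),s["time"])
pickle.dump((s,c),open("w11.pkl","wb"));cv2.imwrite("pics/w11.png",c["pixels"])
W=cloud(c,(s["ee_pos"],R))
m=(W[...,2]>38)&(W[...,2]<46)&(abs(W[...,0]-463)<50)&(abs(W[...,1]-390)<30)
q=W[m];print(cv2.minAreaRect(q[:,:2].astype(np.float32)))
for v in (40,70,100,140,180):
    us=np.where((W[v,270:304,2]>90))[0]+270; print(v,us.min(),us.max(),W[v,us,2].mean(),(R.T@(W[v,us].mean(0)-s["ee_pos"])))
E
```

```text
[[54.18, -0.42, -1.18], [54.34, -0.47, -1.09], [54.42, -0.49, -0.92], [54.46, -0.48, -0.76]] 6.838775781669486 22.3
((461.9635314941406, 390.3343200683594), (70.31194305419922, 36.477046966552734), 7.072211742401123)
40 282 290 127.09666620946625 [127.40216709 118.91477095  -0.9755848 ]
70 282 290 127.0844293173464 [127.40886396 102.7778785   -0.96093548]
100 283 289 127.63384398258417 [126.85356218  85.63093614  -0.94039782]
140 283 289 127.1549048269439 [127.32406812  61.06689701  -0.91704764]
180 276 289 151.9527794851476 [102.51909819  40.398636    -0.93162859]
```

View pics/w11.png

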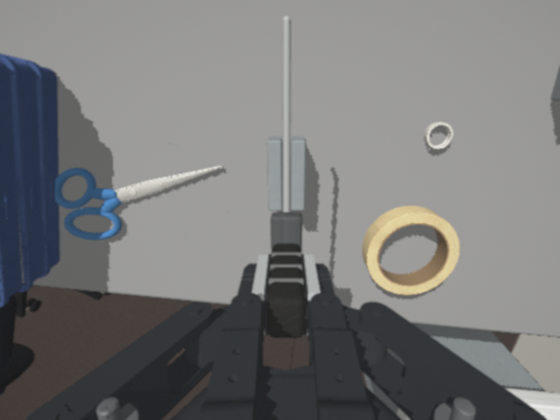

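The hook sits over the holder exactly as in the lift picture, leg along column 287. Descend with a check just above the slot.

```bash
cat > d.py <<'E'
from plant import bot
import numpy as np
D=[];F=[]
for i in range(4):
    s=bot.read_state();R=np.array(s["tcp_rot"]);D.append(R.T@(np.array([444.91,388.16,148.33])-s["ee_pos"]));F.append(s["contact_force"])
    if i<3: bot.camera("wrist")
print(np.round(D,2).tolist(),np.degrees(np.arctan2(R[1,1],R[0,1])),s["time"],np.mean(F,0),s["moment"],s["opening"])
E
python3 -m pendant '[[0.01,-0.0005,-0.0006,0],[0.02,0,0,0],[0.02,0,0,0],[0.016,0,0,0],[0.008,0,0,0],[0,0,0,0],[0,0,0,0],[0,0,0,0]]' >/dev/null; python3 d.py
```

```text
[[32.83, -0.32, 0.7], [32.96, -0.31, 0.72], [32.88, -0.3, 0.7], [32.77, -0.24, 0.69]] 6.888872206485547 23.1667 [ 0.03775093  0.32030805 -1.14745662] [0.01058664 0.08334147 0.00377049] 15.198233103676294
```

```bash

python3 -m pendant '[[0,-0.0003,0.0007,0],[0.003,0,0,0],[0.005,0,0,0],[0.005,0,0,0],[0,0,0,0]]' >/dev/null; python3 d.py
python3 -m pendant '[[0.004,0,0,0],[0.005,0,0,0],[0.005,0,0,0],[0.002,0,0,0],[0,0,0,0],[0,0,0,0]]' >/dev/null; python3 d.py
```

```text
[[17.38, 0.81, -0.42], [17.95, 0.66, -0.35], [18.39, 0.51, -0.25], [18.72, 0.37, -0.18]] 6.888695293995447 23.7333 [ 0.12368775  0.06991082 -0.84293987] [-0.02491506  0.05172809 -0.03766105] 14.704156371453536
[[2.65, 0.41, -0.2], [2.89, 0.32, -0.18], [3.0, 0.31, -0.14], [3.08, 0.28, -0.11]] 6.8889226689165985 24.3833 [-0.31112876 -0.42623071 -1.07121991] [0.05654236 0.02563179 0.01864622] 15.13607388895503
```

In the slot with no contact forces. Last 3 mm gently.

```bash

python3 -m pendant '[[0.001,0,0,0],[0.001,0,0,0],[0.0008,0,0,0],[0,0,0,0],[0,0,0,0],[0,0,0,0]]' >/dev/null; python3 d.py
python3 - <<'E'
from plant import bot
import cv2
cv2.imwrite("pics/w12.png",bot.camera("wrist")["pixels"])
E
```

```text
[[0.13, 0.34, -0.19], [0.13, 0.37, -0.16], [0.1, 0.37, -0.16], [0.14, 0.34, -0.15]] 6.887752562203999 25.0333 [-0.36024157 -0.26266051  1.52522009] [-0.05292913  0.06546581  0.00173719] 15.324023284002296
```

View pics/w12.png

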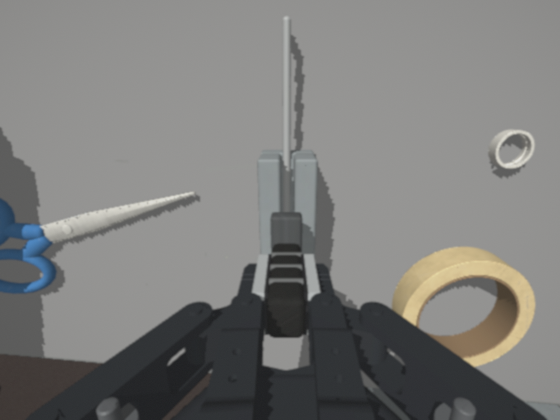

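Leg lies centred in the slot and the floor is felt (+2.6 N vertical change). Release and withdraw up.

```bash

python3 -m pendant '[[0,0,0,0],[0,0,0,0],[0,0,0,0],[0,0,0,0],[0,0,0,0],[0,0,0,0],[0,0,0,0],[0,0,0,0]]' 1
python3 -m pendant '[[-0.005,0,0,0],[-0.015,0,0,0],[-0.025,0,0,0],[-0.03,0,0,0],[-0.03,0,0,0],[-0.02,0,0,0],[0,0,0,0],[0,0,0,0],[0,0,0,0]]'
python3 - <<'E'
from plant import bot
import cv2,numpy as np
from h import *
s=bot.read_state();c=bot.camera("wrist");cv2.imwrite("pics/w13.png",c["pixels"])
W=cloud(c,(s["ee_pos"],s["tcp_rot"]))
m=(W[...,2]>112)&(W[...,2]<124)&(abs(W[...,0]-445)<50)&(abs(W[...,1]-390)<30)
q=W[m];print("handle",cv2.minAreaRect(q[:,:2].astype(np.float32)),q[:,2].mean())
c=bot.camera("top");cv2.imwrite("pics/t13.png",c["pixels"]);W=cloud(c)
hsv=cv2.cvtColor(c["pixels"],cv2.COLOR_BGR2HSV)
m=(hsv[...,0]>10)&(hsv[...,0]<32)&(hsv[...,1]>110)&(W[...,0]>480)&(W[...,0]<600)&(abs(W[...,1])<60)
v,u=np.where(m);p=onplane(c,u.mean(),v.mean(),5);th=np.radians(6.6);d=p[:2]-[577.3,20.9]
print("ring",len(u),p,d@[np.cos(th),np.sin(th)],d@[-np.sin(th),np.cos(th)],np.percentile(W[m][:,2],[5,50,95]))
E
```

```text
time: 25.75
ee_pos: [444.6, 387.9, 148.4]
tcp_rot: [[-0.0, 0.993, 0.12], [-0.0, 0.12, -0.993], [-1.0, -0.0, 0.0]]
contact_force: [-0.2, -0.8, -0.5]
opening: 85.4
time: 26.5
ee_pos: [444.4, 387.8, 272.8]
tcp_rot: [[-0.001, 0.993, 0.12], [-0.001, 0.12, -0.993], [-1.0, -0.001, 0.0]]
contact_force: [-0.4, -0.5, -0.3]
opening: 85.0
handle ((443.78253173828125, 392.2246398925781), (19.780719757080078, 15.50258731842041), 7.112462997436523) 118.50478809169371
ring 64 [5.4128032e+02 2.4717469e-01 5.0000000e+00] -38.154746090142126 -16.37595480776938 [-0.20705718  6.25081919 10.24710915]
```

View pics/w13.png

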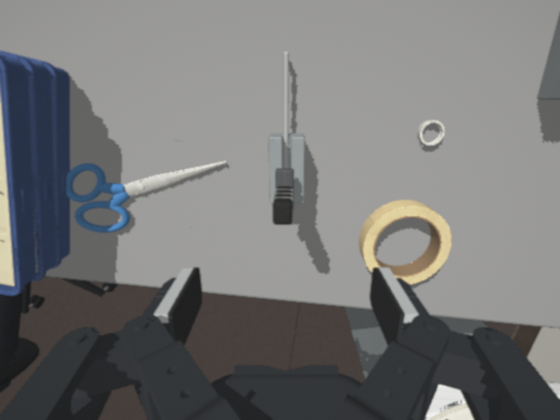

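View pics/t13.png

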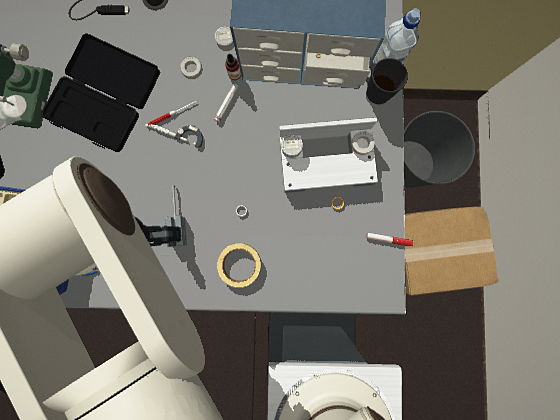

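The ring is flat at riser (-38,-16) and the bystanders are unmoved. But the handle top sits about 4 mm to the left of where it was, so the hook leans slightly. I measure this before deciding.

```bash
cat > lean.py <<'E'
from plant import bot
import cv2,numpy as np,sys
from h import *
s=bot.read_state();c=bot.camera("wrist");R=np.array(s["tcp_rot"])
W=cloud(c,(s["ee_pos"],R));P=(W-s["ee_pos"])@R
th=np.radians(7.05);X=np.array([np.cos(th),np.sin(th)]);Y=np.array([-X[1],X[0]]);O=np.array([462.4,390.35])
hx=(W[...,:2]-O)@X;hy=(W[...,:2]-O)@Y;z=W[...,2]
g=lambda m:(m.sum(),np.round([np.median(hx[m]),(hy[m].min()+hy[m].max())/2,np.median(z[m])],2))
print(s["time"],"holder top",g((abs(z-42)<3)&(abs(hx)<34)&(abs(hy)<20)))
print("handle top",g((abs(z-118.5)<3)&(abs(hx)<50)&(abs(hy)<20)))
print("slide",g((z>55)&(z<68)&(abs(hx)<50)&(abs(hy)<20)))
for a in (45,65,85,100): 
    m=(abs(hx-a)<8)&(z>15)&(z<25)&(abs(hy)<8); print("leg",a,g(m))
cv2.imwrite("pics/%s.png"%sys.argv[1],cv2.resize(c["pixels"][40:235,230:345],None,fx=3,fy=3,interpolation=2))
E
python3 lean.py w14; python3 - <<'E'
import pickle
E
python3 -m pendant '[[0,0,0,0],[0,0,0,0],[0,0,0,0],[0,0,0,0],[0,0,0,0],[0,0,0,0]]' >/dev/null; python3 lean.py w15
```

```text
26.6 holder top (np.int64(1390), array([ 9.24,  0.09, 42.81]))
handle top (np.int64(448), array([-17.53,   4.03, 118.95]))
slide (np.int64(354), array([-1.03,  2.13, 65.02]))
leg 45 (np.int64(77), array([45.1 ,  1.09, 21.51]))
leg 65 (np.int64(80), array([65.15,  1.03, 21.67]))
leg 85 (np.int64(89), array([85.28,  0.97, 21.59]))
leg 100 (np.int64(90), array([100.31,   0.93,  21.5 ]))
27.15 holder top (np.int64(1374), array([ 9.55, -0.  , 42.75]))
handle top (np.int64(423), array([-17.58,   3.93, 118.87]))
slide (np.int64(370), array([-1.67,  2.43, 64.93]))
leg 45 (np.int64(63), array([44.61,  0.91, 21.67]))
leg 65 (np.int64(83), array([65.33,  0.34, 21.59]))
leg 85 (np.int64(85), array([85.15,  0.31, 21.59]))
leg 100 (np.int64(89), array([99.96,  0.28, 21.45]))
```

View pics/w15.png

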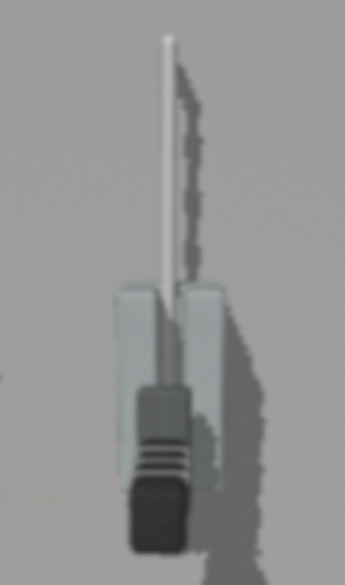

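The hook is static (2 looks 0.55 s apart agree), leg on the slot floor, leaning about 2° against the slot wall. That is within the slot's own play, so I hand in.

```bash
python3 -c "
from plant import bot
print(bot.sign_off(), bot.read_state()['time'])"
```

```text
the job is handed in; nothing more can be done
the job is handed in; nothing more can be done
```

The ring is out on the open desk in front of the riser and the hook rod is back in its holder. I handed the job in at about 27 s of the 72 s allowed.

- **How it went:** I took the hook rod and put its tip in the ring, about 1.5 mm off centre. Drawing it forward, I met the strip at about 2.3 N on the rod's spring. I swept right under that light pull until the force fell to zero. The ring entered the opening near y ≈ -13 to -16 mm and came through with no further resistance.
- **Ring:** The last top picture puts it about 38 mm in front of the riser's front edge, at y ≈ -16 mm. It lay flat in that picture and in the scene view, and the gripper never touched it.
- **Other things:** The tape roll, spacer ring and marker are at the same pixels as in the first picture. The gripper is open and clear above the hook, and no force reading came near the limits.
- **A check that differed:** The leg is on the slot floor, but the handle top sits about 4 mm left of where it started. The hook leans about 2° against the slot wall, where it first stood straight. It did not move between two looks, so I left it that way rather than grip it again.

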